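Clamp down the circuit board until it bites, and 30 degrees more

TASK

The bench clamp that holds the circuit board is still loose. Turn its T-bar knob clockwise until you feel it bite and stiffen, then give it about 30 degrees more to hold the board without cracking it, and let go of it there. Leave the empty clamp alone.

Things in the scene. Friction and masses are not known exactly. Their poses are not given: they have to be found in the camera images.
- clamp_grip (a point): centre of the black T-bar knob on the clamp holding the green circuit board. Bar 52 mm long (x axis), 16 thick (y), 24 high (z, up = turning axis), centre 124 mm above the bench, on a 12 mm stem; below it a steel collar 32 mm across, top at 93 mm, and the arm, 36 mm wide, top at 85 mm. Clockwise from above tightens; its height stays. One grasp from above does the whole turn, at most 80 degrees
- clamp_screw (a joint): rad, free running of that knob, grows turning clockwise from above. Loose (about 0.03 N m) for the first 9 to 49 degrees, which differs each time; the pad bites at reading 0.9, where this stops growing; it falls if the knob is turned back
- clamp_bite (a joint): rad, how far that knob has been turned clockwise since the pad bit: 0 until then, 0.52 = 30 degrees. Turning then takes a steady 0.5 N m (0.3 N m felt when pausing) and the marked steel collar under the knob goes round with it. It stays where left, and turning back does not reduce it
- spare_stand: the other clamp, same make and size, with no board under its screw. Origin on the bench under the axis of its own T-bar knob (grip centre 124 mm up), z up; its column stands 70 mm from there on its -x side. The board in the first clamp is 160 x 110 x 3 mm, level, underside 40 mm above the bench

How it is judged:
At the end, for the whole second after the job is handed in: the knob of the clamp with the board stands 20 to 40 degrees (0.34 to 0.71 rad) past the point where the pad bit, and has not been turned back by more than about 8 degrees (free running still above 0.75 rad) (value of joint clamp_bite between 0.34 and 0.71 rad and value of joint clamp_screw above 0.75 rad); the robot touches nothing.
It fails at once if the empty clamp is pushed or gripped (more than 3 N) (contact force between spare_stand and anything else above 3 N).
It also fails if it takes over 42 s, if anything falls off the work surface, if the arm or the gripper's body presses on something with over 40 N, if the wrist force passes 120 N, or if a joint passes its speed limit or range.

ROBOT

A 6-joint arm with a two-finger parallel gripper is mounted at the origin on the work surface. World frame = base frame: x ahead of the robot, y to its left, z up, the work surface at z = 0. Lengths are in m, angles in rad, forces in N, time in s.
With the tool pointing down it reaches from about 0.35 to 0.775 m from the base axis. Payload 5.5 kg.
Tool frame: the origin (TCP) lies at the very end of the fingers, on their centre line; the grasp point (between the pads) lies 19 mm behind it; z points along the fingers, y is the line along which they close (so a half turn about z gives the same grasp; the last joint's range is limited). The gripper opens to 85 mm and grips with 20 to 120 N. Pads are 22 mm wide; open, the fingers measure 114 mm over their backs; the gripper's body (76 mm by 85 mm) begins 54 mm behind the grasp point. The pads swing forward as they close: fully open they stand 13 mm farther back than shut.
Start: joints at [-1.35, 0.313, 0.046, 1.304, 0, 1.431], TCP at [0.203, -0.538, 0.231] pointing down, gripper open.
Joint ranges: [-2.76, 2.76], [-0.86, 1.69], [-1.03, 1.26], [-2.2, 2.34], [-1.47, 1.5], [-3.14, 3.14]. Speed limits (rad/s): [2.57, 2.57, 3.14, 3.14, 3.14, 3.14].

INTERFACE

Orientations are given as a unit quaternion [w, x, y, z].
In Python, from workcell import get_state, read_camera, calibration, hand_in gives the robot as it stands.
- The arm moves only by the tool drive_tool, never from a script. Its argument "deltas" is a list that holds one entry, the list of rows, each a list of 7 numbers: the closure in counts, from 0 (fully open) to 255 (shut), then the shift along the tool's x, y, z in m, then the turn, a rotation vector about the tool's x, y, z in degrees. A call has 1 to 12 rows; each row is the pose to reach, as a shift and turn from the pose commanded when the call began, along the tool's axes at that moment; what a row does not reach only later rows make up. A row lasts 1/8 s, in which the tool goes at most 62.5 mm and 10.7 degrees, less where a joint would pass 70% of its speed; a pose out of reach is approached as far as the arm can. A call with a gripper value outside its range is refused whole. The fingers move at their own pace and stop on an object; "newtons" is the grip in N (left out, the last holds). Time passes only in rows, so rows that repeat a pose let the fingers close. It gives the time, the measured TCP pose, the force, the opening and the grip force at its end, in the units of the state.
- get_state(): the state, without advancing time (a new reading comes with each control period).
- read_camera(name): name is "scene" or "top" or "wrist"; returns (picture, depth): 480x640x3 uint8, red, green, blue; 480x640 float32, m along the optical axis (not along the pixel's ray), 0 where there is no reading.
- calibration(name): a dict with "mtx" (3x3 intrinsics, pixels), "world_from_camera" (4x4, takes a point from camera to world coordinates). Camera axes: x right, y up, looking along -z (the intrinsics and any distortion apply to the point x, -y, -z); pixel columns grow to the right and rows downward; lengths in m; the calibration is good to about 2 mm. A picture is of the moment at which its call begins: read the wrist's pose just before it. calibration takes no time and is no camera call; for the wrist camera it gives the pose at the moment of the call.
- hand_in(): hands the job in; it is judged then, once.
The state is a dict: "clock": time; "joint_pos": joint angles; "qvel": joint speeds; "tau": joint torques, N m; "tcp_pos": TCP position; "orientation": TCP orientation; "wrist_force": force on the tool from outside, world axes, zero at the start; "ft_torque": the same for the moment, N m; "finger_gap": finger opening in m; "grip_force": force on a finger pad.
Only numpy, scipy, OpenCV 4.12 (cv2) and the standard library are available. Lean on these libraries where they do the work, as an engineer would, in place of code of your own. Each camera call takes 0.05 s, during which the arm holds its last target. There are 200 camera calls.

## Working session

There is one attempt and no reset: what is moved stays moved. The work goes in short steps, Python scripts to look and compute and a tool call to move; the robot and the scene stay as the last step left them, time stands still between calls to the robot, and variables do not carry over. Pictures are saved under pics/ and viewed, at most 10 in all, crops included, and the job is handed in when it is done.

Besides the shell and the picture viewer there is one more tool, called after "Call:" by a JSON object that holds its "name" and its "arguments", one argument or row to a line. drive_tool: Moves the arm, as the interface text tells. Its arguments: {"type":"object","properties":{"deltas":{"type":"array","items":{"type":"array","items":{"type":"array","items":{"type":"number"}}}},"newtons":{"type":"number"}},"required":["deltas"]}

```bash
mkdir -p pics; python3 - <<'E'
from workcell import *
import cv2,numpy as np
s=get_state();print(s)
for n in("top","scene"):
    p,d=read_camera(n);c=calibration(n);np.savez(n+".npz",p=p,d=d,**{k:np.array(v) for k,v in c.items()});print(n,c)
    cv2.imwrite(f"pics/{n}1.png",p[:,:,::-1])
E
```

```text
{'clock': 0.0, 'joint_pos': array([-1.34958097e+00,  3.14049221e-01,  4.49526795e-02,  1.30361470e+00,
        9.17460736e-06,  1.43119518e+00]), 'qvel': array([-1.06679886e-03, -2.03762046e-05, -9.23485185e-06, -4.76998481e-04,
        2.71204021e-04, -2.25019714e-04]), 'tau': array([-1.24227216e-05, -4.80634725e+01,  2.98529327e+01,  1.94777007e-02,
       -1.71615034e-04, -1.50108853e-06]), 'tcp_pos': array([ 0.20287253, -0.53745549,  0.23037036]), 'orientation': array([-9.56844947e-04,  9.83770072e-01,  1.79431128e-01, -3.44766365e-05]), 'wrist_force': array([-0.44440104,  0.40441213, -0.45648867]), 'ft_torque': array([-0.00817587, -0.02144194, -0.02850144]), 'grip_force': 0.0, 'finger_gap': 0.08556207911943543}
top {'mtx': array([[508.55402399,   0.        , 327.26675067],
       [  0.        , 508.55402399, 244.6129325 ],
       [  0.        ,   0.        ,   1.        ]]), 'world_from_camera': array([[ 0.02238497,  0.99499702, -0.09736444,  0.48182219],
       [-0.99973792,  0.021811  , -0.00695557,  0.00704331],
       [-0.00479716,  0.09749463,  0.99522449,  0.78037692],
       [ 0.        ,  0.        ,  0.        ,  1.        ]])}
scene {'mtx': array([[580.07683721,   0.        , 313.81638428],
       [  0.        , 580.07683721, 247.01969185],
       [  0.        ,   0.        ,   1.        ]]), 'world_from_camera': array([[ 0.84221034, -0.27364545,  0.46454268,  0.99051959],
       [ 0.53874185,  0.46062387, -0.70539554, -0.64948596],
       [-0.02095117,  0.84436001,  0.53536644,  0.60476545],
       [ 0.        ,  0.        ,  0.        ,  1.        ]])}
```

View pics/top1.png

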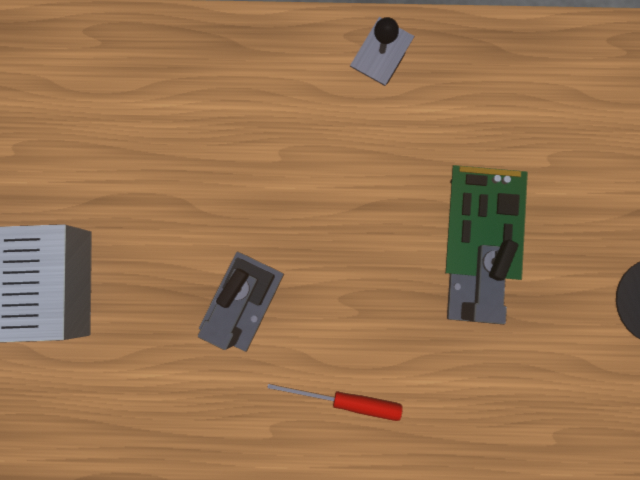

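View pics/scene1.png

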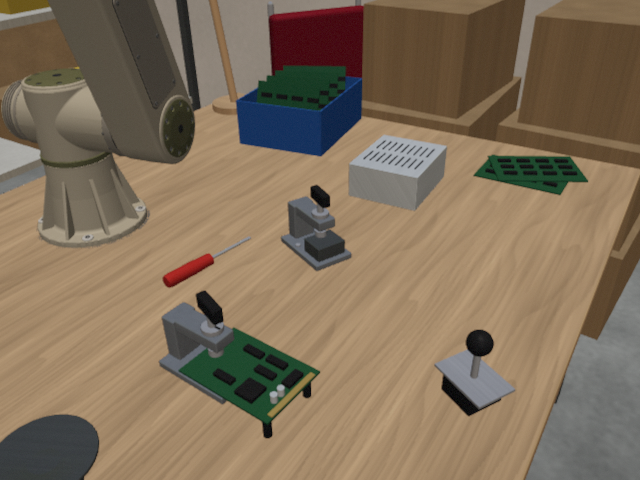

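The top view shows the board clamp's knob as a black bar at about (503,260), with its collar at (494,261). The empty clamp's knob is at (233,288). Next I measure the first knob.

```bash
cat > h.py <<'E'
import numpy as np,cv2
def world(d,c):
    K=c["mtx"];T=c["world_from_camera"];v,u=np.indices(d.shape)
    P=np.stack([(u-K[0,2])/K[0,0]*d,-(v-K[1,2])/K[1,1]*d,-d],-1)
    return P@T[:3,:3].T+T[:3,3]
def onplane(px,z,c):
    K=c["mtx"];T=c["world_from_camera"];px=np.atleast_2d(px).astype(float)
    r=np.c_[(px[:,0]-K[0,2])/K[0,0],-(px[:,1]-K[1,2])/K[1,1],-np.ones(len(px))]@T[:3,:3].T
    return T[:3,3]+r*((z-T[2,3])/r[:,2])[:,None]
def bar(p,d,c,box,zlo=.126,zhi=.146):
    """black top-face pixels at knob-top height -> rect in world xy on z=.136"""
    W=world(d,c);m=(W[...,2]>zlo)&(W[...,2]<zhi)&(d>0)&(p.max(-1)<75)
    b=np.zeros_like(m);b[box[1]:box[3],box[0]:box[2]]=1;m&=b
    v,u=np.nonzero(m);X=onplane(np.c_[u,v],.136,c)[:,:2]
    r=cv2.minAreaRect((X*1000).astype(np.float32))
    cc=X-X.mean(0);w,V=np.linalg.eigh(cc.T@cc);a=V[:,1]
    return len(u),X.mean(0),r,np.degrees(np.arctan2(a[1],a[0])),np.median(W[m][:,2])
E
python3 - <<'E'
from h import *
for n,bxs in(("top",[(470,225,540,300),(200,255,275,320)]),("scene",[(185,280,235,335),(300,180,340,215)])):
    c=np.load(n+".npz")
    for b in bxs: print(n,bar(c["p"],c["d"],c,b))
c=np.load("top.npz");W=world(c["d"],c)
print(W[261,490],W[255,487], W[261,503], W[290,465])
from scipy.spatial.transform import Rotation as R
q=[-9.56844947e-04,9.83770072e-01,1.79431128e-01,0]
print(R.from_quat(q,scalar_first=True).as_matrix())
E
```

```text
top (572, array([ 0.53072419, -0.21361601]), ((530.761962890625, -213.43832397460938), (17.845321655273438, 52.974342346191406), 67.82188415527344), np.float64(157.03165668097984), np.float64(0.13542999217298912))
top (546, array([0.48756096, 0.13145593]), ((487.5225830078125, 131.43348693847656), (17.02235221862793, 51.696468353271484), 58.947837829589844), np.float64(148.94662056077746), np.float64(0.1351299940063817))
scene (365, array([ 0.53967813, -0.22025451]), ((538.9158325195312, -220.0376434326172), (18.940410614013672, 59.348453521728516), 66.88204956054688), np.float64(155.36771729421793), np.float64(0.13400816080261002))
scene (181, array([0.49683523, 0.12286154]), ((495.97979736328125, 122.89777374267578), (22.09288215637207, 62.888973236083984), 59.352638244628906), np.float64(144.55877564045443), np.float64(0.13350128859761107))
[ 0.5314511  -0.20776667  0.0955849 ] [ 0.53963116 -0.20439576  0.09364987] [ 0.52897202 -0.21193529  0.13480963] [ 0.49301061 -0.19624594  0.0114248 ]
[[ 9.35608941e-01  3.53037947e-01 -3.43375536e-04]
 [ 3.53037947e-01 -9.35607109e-01  1.88263085e-03]
 [ 3.43375536e-04 -1.88263085e-03 -9.99998169e-01]]
```

Call:
{"name": "drive_tool", "arguments": {
  "deltas": [
    [[0,0.05,-0.022,0,0,0,-10],[0,0.1,-0.044,0,0,0,-20],[0,0.15,-0.067,0,0,0,-30],[0,0.2,-0.089,0,0,0,-40],[0,0.25,-0.111,0,0,0,-50],[0,0.3,-0.133,0,0,0,-60],[0,0.35,-0.156,0,0,0,-70],[0,0.39,-0.174,0,0,0,-80],[0,0.421,-0.187,0,0,0,-90],[0,0.421,-0.187,0,0,0,-100],[0,0.421,-0.187,0,0,0,-110],[0,0.421,-0.187,0,0,0,-120]]
  ]
}}

```text
clock: 1.6
tcp_pos: [0.5307, -0.214, 0.2307]
orientation: [-0.001, 0.334, 0.943, 0.0]
wrist_force: [-0.6, -0.2, 0.5]
finger_gap: 0.0855
grip_force: 0.0
```

Call:
{"name": "drive_tool", "arguments": {
  "deltas": [
    [[0,0,0,0,0,0,-8],[0,0,0,0,0,0,-16.5],[0,0,0,0,0,0,-16.5],[0,0,0,0,0,0,-16.5]]
  ]
}}

```text
clock: 2.1
tcp_pos: [0.5307, -0.2144, 0.231]
orientation: [-0.0, 0.199, 0.98, 0.0]
wrist_force: [-0.5, 0.1, 0.4]
finger_gap: 0.0856
grip_force: 0.0
```

```bash
python3 - <<'E'
from workcell import *
from h import *
from scipy.spatial.transform import Rotation as R
s=get_state();c=calibration("wrist");p,d=read_camera("wrist");np.savez("w1.npz",p=p,d=d,**c)
cv2.imwrite("pics/w1.png",p[:,:,::-1])
print(s["clock"],s["joint_pos"],s["tcp_pos"]);M=R.from_quat(s["orientation"],scalar_first=True).as_matrix();print(M)
print(c["world_from_camera"]);print(bar(p,d,c,(0,0,640,480)))
E
```

```text
2.1 [-5.24086144e-01  3.08593650e-01  3.89928431e-02  1.30168940e+00
 -1.02587235e-04 -1.23216247e-01] [ 0.53072375 -0.21439199  0.23102958]
[[-9.20721781e-01  3.90219391e-01 -4.78926902e-04]
 [ 3.90219361e-01  9.20721905e-01  1.58328991e-04]
 [ 5.02741532e-04 -4.11095985e-05 -9.99999873e-01]]
[[ 3.89600473e-01 -8.80731430e-01 -2.69302096e-01  4.60887435e-01]
 [ 9.20983957e-01  3.72619661e-01  1.13767917e-01 -1.85388353e-01]
 [ 1.48275434e-04 -2.92346944e-01  9.56312314e-01  3.72782373e-01]
 [ 0.00000000e+00  0.00000000e+00  0.00000000e+00  1.00000000e+00]]
(1999, array([ 0.52892519, -0.21254653]), ((529.2431030273438, -212.80795288085938), (15.337910652160645, 52.03059005737305), 67.67916107177734), np.float64(157.64505471708577), np.float64(0.13482908659678505))
```

View pics/w1.png

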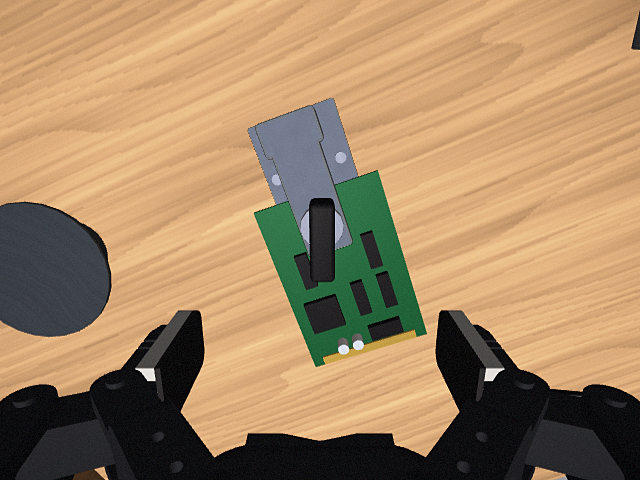

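The bar is at (321,240), upright in the picture and midway between the fingers. The open fingers clear everything on the way down.

Call:
{"name": "drive_tool", "arguments": {
  "deltas": [
    [[0,0.002,0.001,0.04,0,0,0],[0,0.002,0.001,0.08,0,0,0],[0,0.002,0.001,0.11,0,0,0],[0,0.002,0.001,0.124,0,0,0],[0,0.002,0.001,0.124,0,0,0],[255,0.002,0.001,0.124,0,0,0],[255,0.002,0.001,0.124,0,0,0],[255,0.002,0.001,0.124,0,0,0],[255,0.002,0.001,0.124,0,0,0],[255,0.002,0.001,0.124,0,0,0],[255,0.002,0.001,0.124,0,0,0],[255,0.002,0.001,0.124,0,0,0]]
  ],
  "newtons": 80
}}

```text
clock: 3.65
tcp_pos: [0.5298, -0.2126, 0.108]
orientation: [0.001, 0.198, 0.98, 0.0]
wrist_force: [0.3, 3.2, 5.9]
finger_gap: 0.0146
grip_force: 78.3
```

```bash
cat > st.py <<'E'
from workcell import *
from scipy.spatial.transform import Rotation as R
import numpy as np
s=get_state();x=R.from_quat(s["orientation"],scalar_first=True).as_matrix()[:,0]
print("t",s["clock"],"yaw",np.degrees(np.arctan2(x[1],x[0])).round(2),"tau",s["ft_torque"].round(3),"F",s["wrist_force"].round(1),"gap",s["finger_gap"],s["grip_force"],s["tcp_pos"],"q6",s["joint_pos"][5],s["tau"][5])
E
python3 st.py
```

```text
t 3.65 yaw 157.19 tau [0.503 0.079 0.039] F [0.3 3.2 5.9] gap 0.01457906317782183 78.3250880241394 [ 0.5298234  -0.21259807  0.1080161 ] q6 -0.12432774376143349 0.006159105832921341
```

Call:
{"name": "drive_tool", "arguments": {
  "deltas": [
    [[255,0,0,0,0,0,4],[255,0,0,0,0,0,8],[255,0,0,0,0,0,8]]
  ]
}}

```text
clock: 4.03
tcp_pos: [0.53, -0.2123, 0.108]
orientation: [0.001, 0.266, 0.964, 0.0]
wrist_force: [0.0, 3.0, 5.2]
finger_gap: 0.0147
grip_force: 78.5
```

```bash
python3 st.py
```

```text
t 4.025 yaw 149.17 tau [ 0.632 -0.007  0.038] F [0.  3.  5.2] gap 0.014730973221953651 78.54247212409973 [ 0.52995809 -0.21229031  0.10800937] q6 0.01592154711104139 0.15048937406390905
```

Call:
{"name": "drive_tool", "arguments": {
  "deltas": [
    [[255,0,0,0,0,0,2],[255,0,0,0,0,0,4],[255,0,0,0,0,0,4]]
  ]
}}

```text
clock: 4.4
tcp_pos: [0.53, -0.2121, 0.108]
orientation: [0.001, 0.299, 0.954, 0.001]
wrist_force: [0.3, 4.5, 5.2]
finger_gap: 0.0149
grip_force: 78.6
```

```bash
python3 st.py
```

```text
t 4.4 yaw 145.19 tau [ 0.744 -0.078 -0.017] F [0.3 4.5 5.2] gap 0.014860173030979121 78.56329679489136 [ 0.53004646 -0.21213306  0.10801149] q6 0.0854694411746503 0.06315977079793811
```

Call:
{"name": "drive_tool", "arguments": {
  "deltas": [
    [[255,0,0,0,0,0,2],[255,0,0,0,0,0,4],[255,0,0,0,0,0,4]]
  ]
}}

```text
clock: 4.78
tcp_pos: [0.5301, -0.212, 0.108]
orientation: [0.001, 0.332, 0.943, 0.001]
wrist_force: [0.5, 3.3, 4.7]
finger_gap: 0.0147
grip_force: 78.6
```

```bash
python3 st.py
```

```text
t 4.775 yaw 141.2 tau [ 0.844 -0.173  0.051] F [0.5 3.3 4.7] gap 0.014699190176936282 78.56018900871277 [ 0.53013091 -0.21203492  0.10799705] q6 0.15524311803341695 0.06420352030545473
```

Call:
{"name": "drive_tool", "arguments": {
  "deltas": [
    [[255,0,0,0,0,0,2],[255,0,0,0,0,0,4],[255,0,0,0,0,0,4]]
  ]
}}

```text
clock: 5.15
tcp_pos: [0.5302, -0.2119, 0.108]
orientation: [0.001, 0.365, 0.931, 0.001]
wrist_force: [1.3, 4.2, 5.6]
finger_gap: 0.0149
grip_force: 78.6
```

```bash
python3 st.py
```

```text
t 5.15 yaw 137.2 tau [ 0.911 -0.173 -0.041] F [1.3 4.2 5.6] gap 0.014905140326465224 78.55170607566833 [ 0.53024274 -0.21190591  0.10802643] q6 0.22508584912612867 0.06520538125187159
```

Call:
{"name": "drive_tool", "arguments": {
  "deltas": [
    [[255,0,0,0,0,0,2],[255,0,0,0,0,0,4],[255,0,0,0,0,0,4]]
  ]
}}

```text
clock: 5.52
tcp_pos: [0.5303, -0.2118, 0.108]
orientation: [0.001, 0.397, 0.918, 0.001]
wrist_force: [1.5, 4.7, 5.5]
finger_gap: 0.0147
grip_force: 78.5
```

```bash
python3 st.py
```

```text
t 5.525 yaw 133.21 tau [ 0.981 -0.34   0.047] F [1.5 4.7 5.5] gap 0.014670240385852107 78.53893160820007 [ 0.53034721 -0.21179585  0.10804138] q6 0.29490807572475475 0.06617095554247499
```

Call:
{"name": "drive_tool", "arguments": {
  "deltas": [
    [[255,0,0,0,0,0,2],[255,0,0,0,0,0,4],[255,0,0,0,0,0,4]]
  ]
}}

```text
clock: 5.9
tcp_pos: [0.5304, -0.2117, 0.108]
orientation: [0.001, 0.429, 0.903, 0.001]
wrist_force: [2.4, 5.0, 4.8]
finger_gap: 0.0146
grip_force: 78.5
```

```bash
python3 st.py
```

```text
t 5.9 yaw 129.21 tau [ 1.081 -0.341 -0.004] F [2.4 5.  4.8] gap 0.014598879503482836 78.52338552474976 [ 0.53044863 -0.21169263  0.10803251] q6 0.3646954464688823 0.0670142937451601
```

Call:
{"name": "drive_tool", "arguments": {
  "deltas": [
    [[255,0,0,0,0,0,2],[255,0,0,0,0,0,4],[255,0,0,0,0,0,4]]
  ]
}}

```text
clock: 6.28
tcp_pos: [0.5306, -0.2116, 0.108]
orientation: [0.001, 0.46, 0.888, 0.001]
wrist_force: [2.0, 5.8, 5.7]
finger_gap: 0.0146
grip_force: 78.5
```

```bash
python3 st.py
```

```text
t 6.275 yaw 125.22 tau [ 1.19  -0.479  0.029] F [2.  5.8 5.7] gap 0.014596298319553839 78.50802898406982 [ 0.53055807 -0.21157246  0.10801236] q6 0.43453163616298696 0.06786227691918612
```

Call:
{"name": "drive_tool", "arguments": {
  "deltas": [
    [[255,0,0,0,0,0,2],[255,0,0,0,0,0,4],[255,0,0,0,0,0,4]]
  ]
}}

```text
clock: 6.65
tcp_pos: [0.5307, -0.2115, 0.108]
orientation: [0.001, 0.49, 0.872, 0.002]
wrist_force: [2.8, 4.7, 4.3]
finger_gap: 0.0148
grip_force: 78.6
```

```bash
python3 st.py
```

```text
t 6.65 yaw 121.28 tau [ 1.197 -0.501  0.386] F [2.8 4.7 4.3] gap 0.014806958150488055 78.5952615737915 [ 0.5307018  -0.21147181  0.10800758] q6 0.5034684198871362 0.4641217365860939
```

Call:
{"name": "drive_tool", "arguments": {
  "deltas": [
    [[255,0,0,0,0,0,2],[255,0,0,0,0,0,4],[255,0,0,0,0,0,4]]
  ]
}}

```text
clock: 7.02
tcp_pos: [0.5308, -0.2114, 0.108]
orientation: [0.001, 0.52, 0.854, 0.002]
wrist_force: [3.2, 5.7, 4.6]
finger_gap: 0.0147
grip_force: 78.6
```

```bash
python3 st.py
```

```text
t 7.025 yaw 117.29 tau [ 1.18  -0.592  0.327] F [3.2 5.7 4.6] gap 0.014652409996745788 78.57406854629517 [ 0.53083554 -0.21140422  0.10803572] q6 0.573256234678846 0.46511292457580566
```

The torque jumped to about 0.35 N m between yaw 125.2° and 121.3°, so the bite is near 123.3°. That leaves about 24° to go.

Call:
{"name": "drive_tool", "arguments": {
  "deltas": [
    [[255,0,0,0,0,0,3],[255,0,0,0,0,0,6],[255,0,0,0,0,0,9],[255,0,0,0,0,0,12],[255,0,0,0,0,0,15],[255,0,0,0,0,0,18],[255,0,0,0,0,0,21],[255,0,0,0,0,0,24],[255,0,0,0,0,0,24.5],[255,0,0,0,0,0,24.5]]
  ]
}}

```text
clock: 8.28
tcp_pos: [0.5318, -0.2111, 0.1081]
orientation: [0.001, 0.689, 0.724, 0.003]
wrist_force: [6.1, 7.0, 4.0]
finger_gap: 0.0147
grip_force: 78.4
```

```bash
python3 st.py; python3 - <<'E'
from workcell import *
import cv2
p,d=read_camera("wrist");cv2.imwrite("pics/w2.png",p[:,:,::-1])
E
```

```text
t 8.275 yaw 92.84 tau [ 1.427 -1.119  0.449] F [6.1 7.  4. ] gap 0.014720187262554087 78.40764999389648 [ 0.53178517 -0.21113074  0.10807371] q6 1.0005199463815801 0.4710778780281544
```

View pics/w2.png

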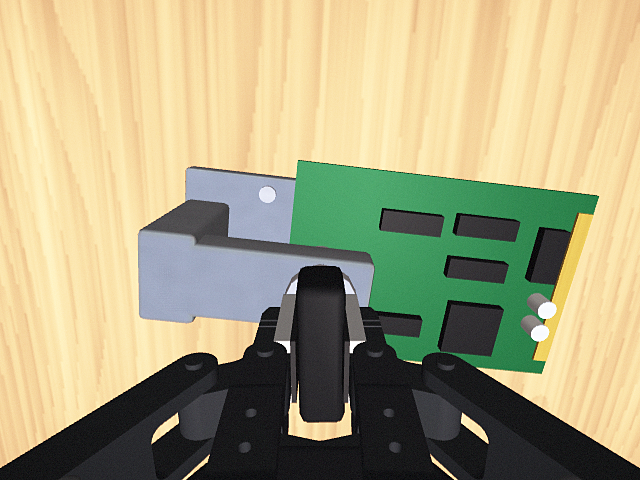

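The bar at (321,345) is gripped square between the pads and has turned with the gripper. I'll open, back straight up and check the bar's angle.

Call:
{"name": "drive_tool", "arguments": {
  "deltas": [
    [[0,0,0,0,0,0,0],[0,0,0,0,0,0,0],[0,0,0,0,0,0,0],[0,0,0,0,0,0,0],[0,0,0,0,0,0,0],[0,0,0,0,0,0,0],[0,0,0,-0.03,0,0,0],[0,0,0,-0.08,0,0,0],[0,0,0,-0.124,0,0,0],[0,0,0,-0.124,0,0,0],[0,0,0,-0.124,0,0,0]]
  ]
}}

```text
clock: 9.7
tcp_pos: [0.5292, -0.2127, 0.2308]
orientation: [-0.0, 0.69, 0.723, -0.0]
wrist_force: [0.1, -0.3, -1.0]
finger_gap: 0.0854
grip_force: 0.0
```

```bash
python3 st.py; python3 - <<'E'
from workcell import *
from h import *
c=calibration("wrist");p,d=read_camera("wrist");cv2.imwrite("pics/w3.png",p[:,:,::-1])
print(bar(p,d,c,(0,0,640,480)))
E
```

```text
t 9.7 yaw 92.67 tau [-0.009  0.028 -0.005] F [ 0.1 -0.3 -1. ] gap 0.08539442767036562 0.0 [ 0.52924542 -0.21267114  0.2308373 ] q6 1.001431270390054 5.017375315219397e-06
(1994, array([ 0.53103034, -0.21096817]), ((531.0736694335938, -211.5811309814453), (15.714865684509277, 52.10609436035156), 3.7810866832733154), np.float64(94.17353562547991), np.float64(0.13483143344176407))
```

View pics/w3.png

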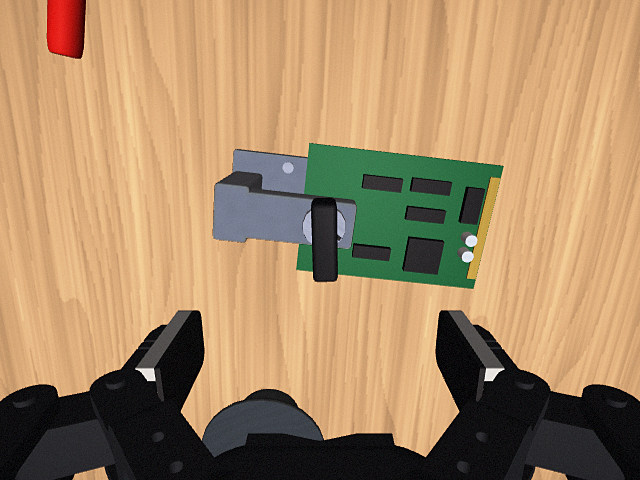

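The knob stands free with its bar at (324,240), yaw about 94°. That is 27–31° past the bite, so I'm handing in.

```bash
python3 -c "from workcell import *;print(hand_in())"
```

```text
the job is handed in; nothing more can be done
None
```

I tightened the board clamp's knob to about 29° past the bite (27–31° by my measurements) and let go of it there. The gripper is raised clear of everything, the empty clamp was never approached, and the job was handed in at about 10 s (no verdict was returned).

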